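# Engage the change gear of a metering drive and set its pointer

### The arm

A 7-joint arm with a two-finger parallel gripper is mounted at the origin on a cart in front of the work surface, level with it; the furniture and walls round the work are solid. World frame = base frame: x ahead of the robot, y to its left, z up, the work surface at z = 0. Lengths are in m, angles in rad, forces in N, time in s.
With the tool pointing down it reaches from about 0.425 to 0.875 m from the base axis. Payload 8.4 kg.
Tool frame: the origin (TCP) lies between the finger pads; the fingertips stand 19 mm ahead of it and the grasp point (between the pads) is the TCP; z points along the fingers, y is the direction in which the jaws open and shut (so a half turn about z gives the same grasp; the last joint's range is limited). The gripper opens to 85 mm and grips with 20 to 120 N. Pads are 22 mm wide; open, the fingers measure 114 mm over their backs; the gripper's body (76 mm by 85 mm) begins 54 mm behind the grasp point. The pads swing forward as they close: fully open they stand 13 mm farther back than shut.
Start: joints at [1.141, 0.333, 0.04, 1.465, -0.013, 1.343, -0.059], TCP at [0.211, -0.615, 0.25] pointing down, gripper open.
Joint ranges: [-2.58, 2.58], [-0.38, 2.09], [-1.3, 1.39], [0.25, 2.4], [-1.5, 4.64], [0.08, 2.09], [-2.65, 2.65]. Speed limits (rad/s): [2.22, 2.22, 2.79, 2.79, 3.14, 3.14, 3.14].

### API

Orientations are given as a unit quaternion [w, x, y, z].
In Python, from bench import ctrl, read_camera gives the robot as it stands.
- The arm moves only by the tool carry_out, never from a script. Its argument "targets" is a list that holds one entry, the list of rows, each a list of 5 numbers: the closure, from -1 (fully open) to 1 (shut), so that 0 is half open, then the shift along the tool's x, y, z in mm, then the turn about the tool's z in degrees. In form: [[[claw, tx, ty, tz, spin], ...]]. A call has 1 to 20 rows; each row shifts and turns the commanded pose from where the row before left it, along the tool's axes as they then stand; what a row does not reach is not made up. A row lasts 1/10 s, in which the tool goes at most 50 mm and 8.59 degrees, less where a joint would pass 70% of its speed; a pose out of reach is approached as far as the arm can. A call is refused whole if a number of a shift passes 50 or a number of a turn 8.59, either way. A call with a gripper value outside its range is refused whole. The fingers move at their own pace and stop on an object; "squeeze" is the grip in N (left out, the last holds). Time passes only in rows, so rows that do not move let the fingers close. It gives the time, the measured TCP pose, the force and the opening at its end, in the units of the state.
- ctrl.sense(): the state, without advancing time (a new reading comes with each control period).
- read_camera(name): name is "scene" or "side" or "wrist"; returns a dict with "color" (400x640x3 uint8, red, green, blue), "z_map" (400x640 float32, m along the optical axis (not along the pixel's ray), 0 where there is no reading), "intrinsics" (3x3 intrinsics, pixels), "eye" and "rotation" of the camera in the world; the wrist camera has in their place "T_tool_cam" (4x4, takes a point from camera to tool coordinates, whose origin is the TCP and whose axes are the flange's). Camera axes: x right, y up, looking along -z (the intrinsics and any distortion apply to the point x, -y, -z); pixel columns grow to the right and rows downward; lengths in m; the calibration is good to about 2 mm. The wrist camera is an equidistant fisheye: a pixel r from the principal point sees the ray r / f radians off the axis. A picture is of the moment at which its call begins: read the wrist's pose just before it.
- ctrl.hand_in(): hands the job in, once; it reports no verdict.
The state is a dict: "clock": time; "q": joint angles; "joint_velocities": joint speeds; "tau": joint torques, N m; "tcp_pos": TCP position; "tcp_rot": TCP orientation; "wrist_force": force on the tool from outside, world axes, zero at the start; "moment": the same for the moment, N m; "width": opening from 0.0 (shut) to 1.0 (fully open).
Only numpy, scipy, OpenCV 4.12 (cv2) and the standard library are available. Lean on these libraries where they do the work, as an engineer would, in place of code of your own. Each camera call takes 0.05 s, during which the arm holds its last target. There are 200 camera calls.

### The job

Engage the small gear of the metering drive: tip the weighted ball lever over so that it leans towards the large gear, and turn or rock the bar handle until the teeth mesh and the lever drops fully home under its own weight - do not force the gears together. Then turn the bar handle until the small gear's pointer lines up with the fixed index, and let go, leaving the things around the drive undisturbed.

Things in the scene. Friction and masses are not known exactly. Their poses are not given: they have to be found in the camera images.
- drive: fixed grey plate 170 x 270 x 12 mm, carrying two steel spur gears on upright axes. Origin: centre of its underside, z up, y along it from lever end to large-gear end. In its frame (mm): large gear's axis x 10, y 75; small gear's axis x 10, sliding along y from -28 (lever back) to 0 (meshed); lever pivot x 10, y -100, z 24. Teeth of both at z 26 to 40.
- bar_spindle: large gear, 12 teeth, 99 mm over the tips, with a black bar handle on top: 84 x 16 x 28 mm, z 97 to 125 mm above the bench, along this body's y axis. Origin on its axis at bench level. Turns both ways about the vertical (friction 0.1 N m), stays where left. At the start the teeth are out of line: up to one pitch (0.52 rad, usually under 0.35) of turning either way lets them mesh.
- handle_grip (a point): point on the large gear's axis in the bar handle, 113 mm above the bench, the place to grip it from above across its 16 mm thickness
- pinion: small gear, 8 teeth, 69 mm over the tips; origin on its axis at bench level, x axis along its white pointer. Friction 0.06 N m keeps it still until meshed. Once meshed it turns 1.5 times as far as the large gear, the opposite way (handle counterclockwise from above: pointer clockwise), with about 0.15 rad of play when the direction changes.
- pointer_tip (a point): tip of the white pointer on top of the small gear, 46 mm from its axis, 44 mm above the bench
- index_post: fixed index: aluminium block 30 mm tall with a black top narrowing to a tip, on the plate, on the robot's side of the small gear. Origin: on the small gear's meshed axis, 12 mm above the bench; x axis points from that axis to the index. At the start the pointer is 0.55 to 1.45 rad counterclockwise (from above) of it.
- index_tip (a point): tip of the fixed index, 50 mm from the meshed axis of the small gear and 44 mm above the bench; the lined-up pointer tip stands 4 mm from it
- gear_lever (a joint): ball lever's angle from upright (rad), positive towards the large gear (plate's +y). Starts leaning back on its stop at -0.40. Linked to the small gear's slide, about 28 mm per rad. Past upright it falls slowly by its ball's weight and rests at 0.25 to 0.4 on tip-to-tip teeth; 0.60 is home, meshed. 1 to 3 N on the ball moves it; over 10 N forces the teeth.
- lever_ball (a point): centre of the lever's dark steel ball, 36 mm across, 100 mm from the pivot: about 116 mm above the bench when leaning back. Push it from behind (from the plate's -y side) or pinch it from above.
- filter_2: bystander: white filter disc 48 mm across, loose; origin at the centre of its underside
- spare_cap: bystander: light grey screw cap 64 mm across, 24 mm tall, loose; origin at the centre of its underside
- spanner_0: bystander: steel spanner 197 mm long, loose; origin at the centre of its underside

How it is judged:
On the way, in this order (a step that is already met when the one before it is completed fails the run):
1. the lever has dropped fully home and the gears are meshed (value of joint gear_lever above 0.5 rad), for 0.2 s.
2. the small gear's pointer lines up with the index (y of pointer_tip in the frame of index_post between -0.007 and 0.007 m and x of pointer_tip in the frame of index_post above 0.03 m), for 0.2 s.
At the end, for the whole second after the job is handed in: The lever is home (joint above 0.50 of 0.60 rad) with the gears meshed, the tip of the small gear's pointer is within 7 mm sideways of the index's centre line (about 9 degrees), and both gears are at rest (all of step 2 and value of joint gear_lever above 0.5 rad and angular speed of each of bar_spindle, pinion below 0.1 rad/s); the robot touches nothing.
It fails at once if the gears are forced together (over 40 N between their teeth) (contact force between bar_spindle and pinion above 40 N).
It fails at once if a bystander (filter, cap or spanner) is shifted by more than 30 mm (distance of any of filter_2, spare_cap, spanner_0 from where it was at the start of the episode above 0.03 m).
It also fails if it takes over 58 s, if anything falls off the work surface, if the arm or the gripper's body presses on something with over 40 N, if the wrist force passes 120 N, or if a joint passes its speed limit or range.

## Working session

There is one attempt and no reset: what is moved stays moved. The work goes in short steps, Python scripts to look and compute and a tool call to move; the robot and the scene stay as the last step left them, time stands still between calls to the robot, and variables do not carry over. Pictures are saved under pics/ and viewed, about 8 in all and at most 12, crops included, and the job is handed in when it is done.

Besides the shell and the picture viewer there is one more tool, called after ">>>" as a command line: name --argument value ..., lists and objects as JSON in quotes. carry_out: Moves the arm, as the interface text tells. Its arguments: {"type":"object","properties":{"targets":{"type":"array","items":{"type":"array","items":{"type":"array","items":{"type":"number"}}}},"squeeze":{"type":"number"}},"required":["targets"]}

```bash
mkdir -p pics; cat > h.py <<'E'
import numpy as np, cv2
from bench import ctrl, read_camera
def snap(name, fn):
    d=read_camera(name); cv2.imwrite(fn, d["color"][:,:,::-1])
    np.savez(fn.replace('.png','.npz'),**{k:np.array(v) for k,v in d.items()}); return d
def world(d,u,v,z=None):
    K=d["intrinsics"]; r=np.array([(u-K[0,2])/K[0,0],-(v-K[1,2])/K[1,1],-1.])
    R=np.array(d["rotation"]); R=R if R.shape==(3,3) else None
    w=R@r; e=np.array(d["eye"])
    if z is None: return e+w*d["z_map"][int(round(v)),int(round(u))]
    return e+w*(z-e[2])/w[2]
E
python3 - <<'E'
from h import *
s=ctrl.sense(); print(s)
for n in("scene","side"):
    d=snap(n,f"pics/{n}0.png"); print(n,{k:(v if np.size(v)<20 else np.shape(v)) for k,v in d.items()})
a=np.vstack([cv2.imread("pics/scene0.png")]);
E
```

```text
{'clock': 0.0, 'q': array([ 1.14079403,  0.33393497,  0.03987095,  1.46627406, -0.01342341,
        1.34330834, -0.05851402]), 'joint_velocities': array([-1.30040163e-03,  6.12097390e-04, -2.41164881e-05, -5.71305272e-04,
        1.98109448e-03,  1.29734891e-03,  6.75596429e-04]), 'tau': array([ 1.04510087e-03, -6.58559704e+01,  1.36615142e+00, -4.05569029e+01,
        1.69257447e-02,  1.25004779e-02, -1.15207095e-05]), 'tcp_pos': array([ 0.21096505, -0.61435694,  0.24940428]), 'tcp_rot': array([-8.09457393e-04,  9.86354837e-01,  1.64631246e-01, -1.80546223e-04]), 'wrist_force': array([-0.17566035,  0.04399795, -0.28022208]), 'moment': array([-0.00838047, -0.04783242,  0.04023272]), 'width': 0.9948292309869}
scene {'color': (400, 640, 3), 'z_map': (400, 640), 'intrinsics': array([[362.50503816,   0.        , 323.14955725],
       [  0.        , 362.50503816, 198.03413914],
       [  0.        ,   0.        ,   1.        ]]), 'eye': array([ 0.58966574, -0.49619487,  0.88997199]), 'rotation': array([0.95259775, 0.30159974, 0.01139624, 0.03827856])}
side {'color': (400, 640, 3), 'z_map': (400, 640), 'intrinsics': array([[378.59287014,   0.        , 322.72395845],
       [  0.        , 378.59287014, 201.81134559],
       [  0.        ,   0.        ,   1.        ]]), 'eye': array([0.81840834, 0.56364382, 0.98059276]), 'rotation': array([0.2487246 , 0.07597364, 0.28957239, 0.92114706])}
```

View pics/scene0.png

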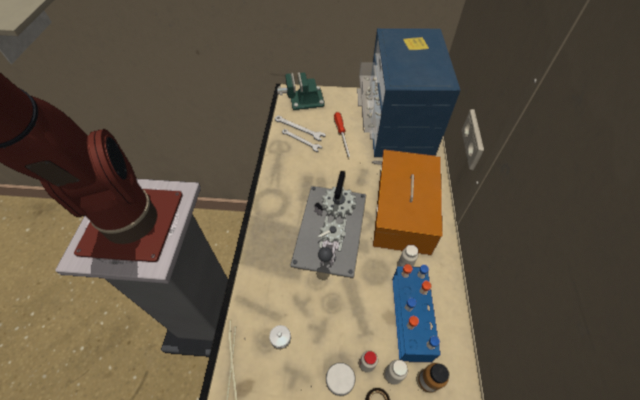

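View pics/side0.png

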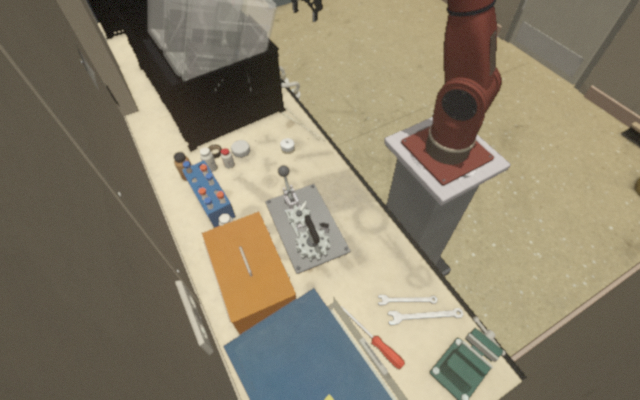

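The scene view (image up = +y, right = +x) shows the plate with corners near (310,187), (365,193), (357,274) and (293,265), the bar handle at (340,185) and the ball at (325,255). The side view shows the ball at (284,171) and the bar at (311,230). Next I'll enlarge both.

```bash
sed -i 's/^    R=np.array.*/    from scipy.spatial.transform import Rotation as Ro; R=Ro.from_quat(np.roll(d["rotation"],-1)).as_matrix()/' h.py
python3 - <<'E'
from h import *
a=cv2.imread("pics/scene0.png")[160:285,280:380]; b=cv2.imread("pics/side0.png")[155:280,250:350]
c=np.hstack([cv2.resize(x,None,fx=4,fy=4,interpolation=cv2.INTER_CUBIC) for x in(a,b)])
cv2.imwrite("pics/crop0.png",c)
d=np.load("pics/scene0.npz")
for uv in((310,187),(365,193),(357,274),(293,265)): print(uv,world(d,*uv,z=0.012))
print(world(d,340,185),world(d,325,255), world(d,280,337))
E
```

```text
(310, 187) [0.498648   0.15722657 0.012     ]
(365, 193) [0.66487796 0.14820742 0.012     ]
(357, 274) [ 0.64779446 -0.11220669  0.012     ]
(293, 265) [ 0.47994362 -0.10053082  0.012     ]
[0.58885628 0.08735508 0.12339249] [ 0.56513672 -0.12320397  0.13048428] [ 0.47590813 -0.28886751  0.0346489 ]
```

View pics/crop0.png

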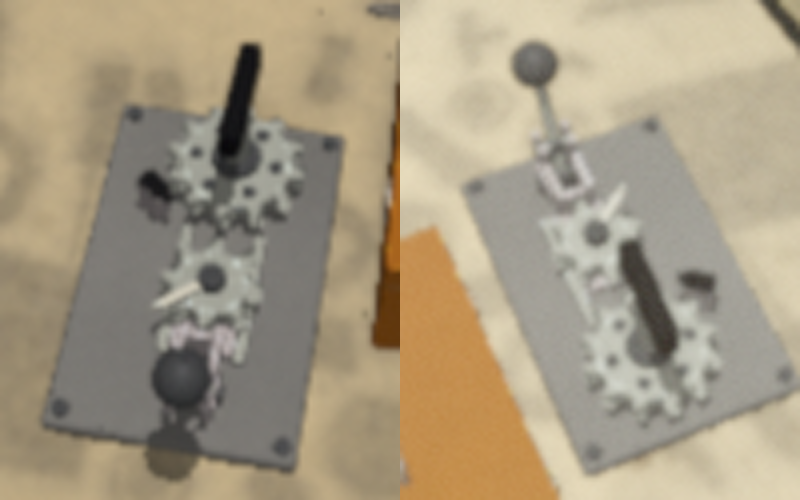

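```bash
python3 - <<'E'
from h import *
S=np.load("pics/scene0.npz"); D=np.load("pics/side0.npz")
s=lambda u,v:(280+(u-1.5)/4,160+(v-1.5)/4); t=lambda u,v:(250+(u-401.5)/4,155+(v-1.5)/4)
P=[world(S,*s(*c),z=.012) for c in((122,103),(345,140),(296,470),(42,428))]
Q=[world(D,*t(*c),z=.012) for c in((801,395),(590,474),(462,187),(655,115))]
L=np.array([[-85,135],[85,135],[85,-135],[-85,-135]])/1e3
for A in (P,Q):
    A=np.array(A)[:,:2]; c=A.mean(0); z=((A-c)@[1,1j]*np.conj(L@[1,1j])).sum(); th=np.angle(z)
    R=np.array([[np.cos(th),-np.sin(th)],[np.sin(th),np.cos(th)]]); print(c,th,np.round((A-c)@R-L,4).tolist())
def tri(a,b):
    r=[]
    for d,(u,v) in((S,a),(D,b)):
        e=d["eye"]; w=world(d,u,v,z=0)-e; w/=np.linalg.norm(w); r.append((e,w))
    M=sum(np.eye(3)-np.outer(w,w) for e,w in r); m=sum((np.eye(3)-np.outer(w,w))@e for e,w in r)
    x=np.linalg.solve(M,m); return x,[np.linalg.norm(np.cross(x-e,w)) for e,w in r]
print("ball",tri(s(182,377),t(535,63)))
print("bar near end top",tri(s(231,148),t(668,350)))
print("ptr axis",[world(d,*x,z=.046) for d,x in((S,s(212,276)),(D,t(597,232)))])
print("ptr tip",[world(d,*x,z=.044) for d,x in((S,s(153,304)),(D,t(624,187)))])
print("index",[world(d,*x,z=.044) for d,x in((S,s(155,182)),(D,t(690,278)))])
print("large ax",[world(d,*x,z=.042) for d,x in((S,s(237,160)),(D,t(650,348)))])
print("bar ends scene",[world(S,*s(*x),z=.125) for x in((250,44),(228,130))],"side",[world(D,*t(*x),z=.125) for x in((628,242),(666,330))])
E
```

```text
[0.56959699 0.01966302] -0.1026656206691837 [[-0.0005, 0.0007], [-0.0001, -0.0028], [-0.0011, 0.0018], [0.0018, 0.0004]]
[0.57032536 0.02743254] -0.11215209595186836 [[0.0052, 0.0018], [-0.0052, -0.0025], [-0.0023, 0.0025], [0.0023, -0.0018]]
ball (array([ 0.56404196, -0.11379757,  0.11770358]), [np.float64(0.0007700295730966903), np.float64(0.0007700295730967845)])
bar near end top (array([0.58075943, 0.10745236, 0.04246976]), [np.float64(0.0028191144796916477), np.float64(0.002819114479691406)])
ptr axis [array([ 0.57683372, -0.00225542,  0.046     ]), array([ 0.5752595 , -0.00269138,  0.046     ])]
ptr tip [array([ 0.53909517, -0.02569161,  0.044     ]), array([ 0.53804386, -0.0294267 ,  0.044     ])]
index [array([0.53187389, 0.07187931, 0.044     ]), array([0.53534   , 0.06519186, 0.044     ])]
large ax [array([0.5883526 , 0.09678771, 0.042     ]), array([0.58795309, 0.09981107, 0.042     ])]
bar ends scene [array([0.59201955, 0.13570136, 0.125     ]), array([0.58131572, 0.0621099 , 0.125     ])] side [array([0.58160169, 0.06278363, 0.125     ]), array([0.59294634, 0.13451336, 0.125     ])]
```

```bash
python3 - <<'E'
from h import *
for n in("scene","side"):
    d=np.load(f"pics/{n}0.npz"); P=[]
    for v in range(0,400,4):
        for u in range(0,640,4):
            if d["z_map"][v,u]>0: P.append(world(d,u,v))
    P=np.array(P); m=(P[:,2]>.14)&(P[:,0]>.15)&(abs(P[:,1])<.8)&(P[:,0]<.7)
    H,_,_=np.histogram2d(P[m][:,0],P[m][:,1],bins=(6,8),range=((.15,.75),(-.8,.8)))
    print(n);print(H.astype(int))
E
```

```text
scene
[[  0   0   0   0   0   0   0  91]
 [  0   0   0   0   0   0   0  96]
 [  0   0   0   0   0   0   0  99]
 [  0   0   0   0   0   0   0  97]
 [  0   0   0   0   0   5   3 108]
 [  0   0   0   0   0  22  38  44]]
side
[[  7  17   0   0   0   0   0  29]
 [  0   0   0   0   0   0   0  63]
 [  0  85   0   0   0   0   0 123]
 [  0 183   0   0   0   0   0 145]
 [ 55 219   0   0   0  10  21   3]
 [ 60  46   0   0   0  22  58   0]]
```

>>> carry_out --targets '[[[1,0,0,0,-8],[1,0,0,0,-8],[1,0,0,0,-8],[1,0,0,0,-8],[1,0,0,0,-8],[1,0,0,0,-8],[1,0,0,0,-8],[1,0,0,0,-8],[1,0,0,0,0],[1,0,0,0,0]]]'

```text
clock: 1.1
tcp_pos: [0.211, -0.6146, 0.25]
tcp_rot: [-0.0, 0.751, 0.661, 0.0]
wrist_force: [-0.4, -0.7, -0.2]
width: 0.0
```

```bash
python3 - <<'E'
from h import *
d=np.load("pics/side0.npz")
P=np.array([world(d,u,v) for v in range(0,400,2) for u in range(0,640,2) if d["z_map"][v,u]>0])
m=(P[:,2]>.05)&(P[:,0]>.3)&(P[:,1]<-.36)&(P[:,1]>-.8)&(P[:,0]<.7); P=P[m]
print(P.min(0),P.max(0))
for y in np.arange(-.8,-.36,.04):
    q=P[(P[:,1]>=y)&(P[:,1]<y+.04)]
    if len(q): print(round(y,2),len(q),q[:,0].min(),q[:,2].max())
E
```

```text
[ 0.37039801 -0.7998587   0.05017502] [ 0.69999593 -0.44162548  0.45661453]
-0.8 54 0.6357846847563531 0.34071075200875256
-0.76 66 0.626166195434982 0.36442591460969065
-0.72 76 0.6193595925521187 0.37690812471027624
-0.68 167 0.5966184356576237 0.3877823564503169
-0.64 77 0.5886405046918669 0.40703068698319256
-0.6 109 0.5799581425500779 0.42237564512875725
-0.56 110 0.4024629374478997 0.4350398445980792
-0.52 171 0.37039801415074874 0.45370868999697866
-0.48 2184 0.3852681219599487 0.4566145309438988
```

>>> carry_out --targets '[[[1,25,1.9,0,0],[1,25,1.9,0,0],[1,25,1.9,0,0],[1,25,1.9,0,0],[1,25,1.9,0,0],[1,25,1.9,0,0],[1,25,1.9,0,0],[1,25,1.9,0,0],[1,25,1.9,0,0],[1,25,1.9,0,0],[1,0,0,0,0],[1,0,0,0,0]]]'

```text
clock: 2.3
tcp_pos: [0.2607, -0.369, 0.2506]
tcp_rot: [0.0, 0.75, 0.662, -0.0]
wrist_force: [0.3, -0.5, 0.0]
width: 0.002
```

>>> carry_out --targets '[[[1,23,27,0,0],[1,23,27,0,0],[1,23,27,0,0],[1,23,27,0,0],[1,23,27,0,0],[1,23,27,0,0],[1,23,27,0,0],[1,23,27,0,0],[1,23,27,0,0],[1,23,27,0,0],[1,0,0,0,0],[1,0,0,0,0]]]'

```text
clock: 3.5
tcp_pos: [0.5573, -0.1742, 0.2495]
tcp_rot: [-0.001, 0.75, 0.662, -0.0]
wrist_force: [-0.2, -0.5, -0.5]
width: 0.003
```

```bash
python3 - <<'E'
from h import *
s=ctrl.sense(); print(s["tcp_pos"],s["tcp_rot"],s["q"])
d=snap("wrist","pics/w1.png"); print(d["T_tool_cam"],d["intrinsics"])
E
```

```text
[ 0.55728816 -0.17417405  0.24954298] [-6.45612543e-04  7.49546740e-01  6.61951107e-01 -1.40952656e-05] [ 0.71107584  0.25077625 -0.57300987  1.60693995  0.1382962   1.32592085
 -0.00537823]
[[ 4.07109281e-05  9.60378866e-01  2.78697742e-01  7.07664812e-02]
 [ 9.99999274e-01 -3.74776447e-04  1.14538596e-03  1.38244774e-03]
 [ 1.20445382e-03  2.78697493e-01 -9.60378184e-01 -1.23940854e-01]
 [ 0.00000000e+00  0.00000000e+00  0.00000000e+00  1.00000000e+00]] [[309.70691629   0.         316.70989334]
 [  0.         309.70691629 199.25318851]
 [  0.           0.           1.        ]]
```

View pics/w1.png

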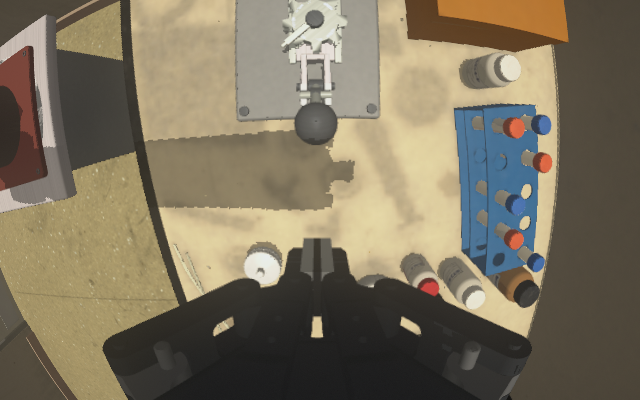

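The wrist view shows the ball at (316,123) straight ahead of the shut fingertips at (317,255). I'll lower behind the ball and push it gently.

>>> carry_out --targets '[[[1,0,0,22,0],[1,0,0,22,0],[1,0,0,22,0],[1,0,0,22,0],[1,0,0,22,0],[1,0,0,20,0],[1,0,0,0,0],[1,9,0,0,0],[1,9,0,0,0],[1,9,0,0,0],[1,0,0,0,0]]]'

```text
clock: 4.65
tcp_pos: [0.5609, -0.1448, 0.1214]
tcp_rot: [0.0, 0.748, 0.663, 0.001]
wrist_force: [-0.3, 0.5, -0.1]
width: -0.001
```

>>> carry_out --targets '[[[1,4,0,0,0],[1,4,0,0,0],[1,4,0,0,0],[1,4,0,0,0],[1,4,0,0,0],[1,4,0,0,0],[1,4,0,0,0],[1,4,0,0,0],[1,4,0,0,0],[1,4,0,0,0],[1,4,0,0,0],[1,3,0,0,0],[1,0,0,0,0],[1,0,0,0,0]]]'

```text
clock: 6.05
tcp_pos: [0.5658, -0.1002, 0.1202]
tcp_rot: [-0.0, 0.749, 0.662, 0.0]
wrist_force: [-0.6, -0.3, -0.2]
width: 0.002
```

```bash
python3 - <<'E'
from h import *
s=ctrl.sense(); print(s["clock"],s["tcp_pos"],s["wrist_force"])
d=snap("side","pics/s2.png")
cv2.imwrite("pics/s2c.png",cv2.resize(d["color"][150:280,240:380,::-1],None,fx=4,fy=4,interpolation=cv2.INTER_CUBIC))
E
```

```text
6.05 [ 0.56583585 -0.10019083  0.1202345 ] [-0.58701827 -0.34868259 -0.17676465]
```

View pics/s2c.png

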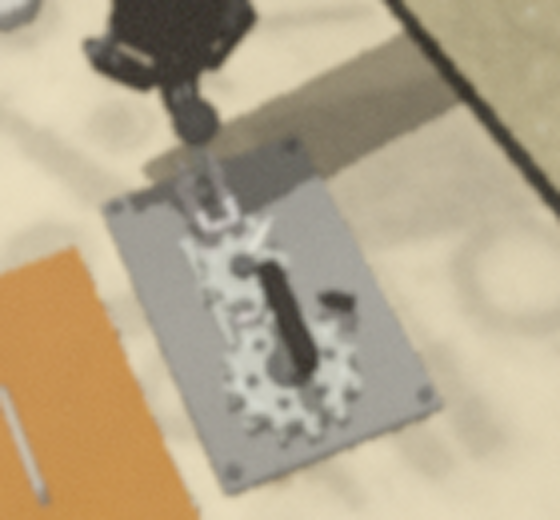

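The finger is on the ball at about crop (197,120), near upright. I'll push 9 mm more, then back off.

>>> carry_out --targets '[[[1,3,0,0,0],[1,3,0,0,0],[1,3,0,0,0],[1,0,0,0,0],[1,0,0,0,0],[1,0,0,0,0],[1,-10,0,0,0],[1,-20,0,0,0],[1,0,0,-25,0],[1,0,0,-25,0],[1,0,0,-25,0],[1,0,0,-25,0],[1,0,0,-25,0],[1,0,0,0,0],[1,0,0,0,0]]]'

```text
clock: 7.6
tcp_pos: [0.5633, -0.1221, 0.2455]
tcp_rot: [0.0, 0.749, 0.662, 0.0]
wrist_force: [-0.7, -0.1, -1.0]
width: -0.003
```

```bash
python3 - <<'E'
from h import *
s=ctrl.sense(); print(s["clock"],s["tcp_pos"],s["tcp_rot"],s["wrist_force"])
d=snap("wrist","pics/w3.png")
E
```

```text
7.6 [ 0.5633463  -0.12205487  0.245526  ] [4.36226337e-04 7.49498018e-01 6.62006432e-01 1.17267239e-04] [-0.71509487 -0.08637048 -0.99230013]
```

View pics/w3.png

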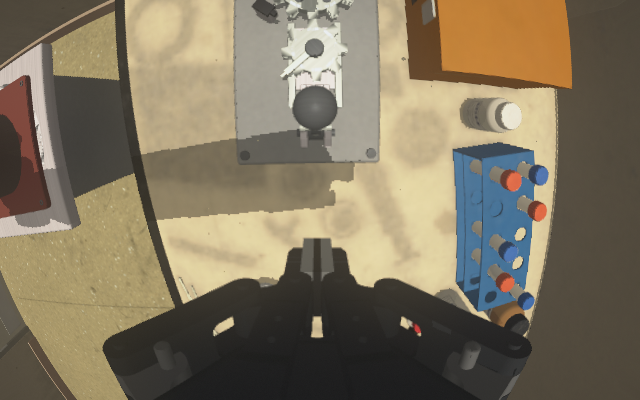

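The ball is now past upright, at (315,107), ahead of its bracket. I'll move above the handle with the gripper open.

>>> carry_out --targets '[[[-1,22,-0.3,0,0],[-1,22,-0.3,0,0],[-1,22,-0.3,0,0],[-1,22,-0.3,0,0],[-1,22,-0.3,0,0],[-1,22,-0.3,0,0],[-1,22,-0.3,0,0],[-1,22,-0.3,0,0],[-1,22,-0.3,0,0],[-1,23,-0.5,0,1.5],[-1,0,0,20,0],[-1,0,0,20,0],[-1,0,0,0,0],[-1,0,0,0,0]]]'

```text
clock: 9.05
tcp_pos: [0.5868, 0.0981, 0.2047]
tcp_rot: [-0.001, 0.758, 0.652, -0.001]
wrist_force: [-0.2, 1.0, 0.4]
width: 1.005
```

```bash
cat >> h.py <<'E'
from scipy.spatial.transform import Rotation as Ro
def wpix(d,s,u,v,z):
    """wrist fisheye pixel to world point on plane z"""
    K=d["intrinsics"]; x=(u-K[0,2])/K[0,0]; y=(v-K[1,2])/K[1,1]; r=np.hypot(x,y)+1e-12
    c=np.array([np.sin(r)*x/r,-np.sin(r)*y/r,-np.cos(r)]); T=np.array(d["T_tool_cam"])
    R=Ro.from_quat(np.roll(s["tcp_rot"],-1)).as_matrix()
    e=R@T[:3,3]+s["tcp_pos"]; w=R@T[:3,:3]@c; return e+w*(z-e[2])/w[2]
def wview(fn):
    s=ctrl.sense(); d=snap("wrist",fn); return s,d
E
python3 - <<'E'
from h import *
s,d=wview("pics/w4.png"); print(s["clock"],s["tcp_pos"],s["tcp_rot"],s["q"])
S=snap("scene","pics/sc4.png"); D=snap("side","pics/sd4.png")
c=np.hstack([d["color"][:,100:540]]) 
e=np.vstack([cv2.resize(x,(400,300),interpolation=cv2.INTER_CUBIC) for x in(S["color"][180:280,270:403],D["color"][140:240,240:373])])
cv2.imwrite("pics/m4.png",np.hstack([cv2.copyMakeBorder(c,0,200,0,0,cv2.BORDER_CONSTANT)[:,40:],e])[:,:,::-1])
E
```

```text
9.05 [0.58684113 0.09808484 0.20469246] [-6.07336159e-04  7.57902212e-01  6.52367478e-01 -7.36332912e-04] [ 0.3325461   0.33077595 -0.700602    1.63370434  0.22107354  1.26026657
 -0.55907282]
```

View pics/m4.png

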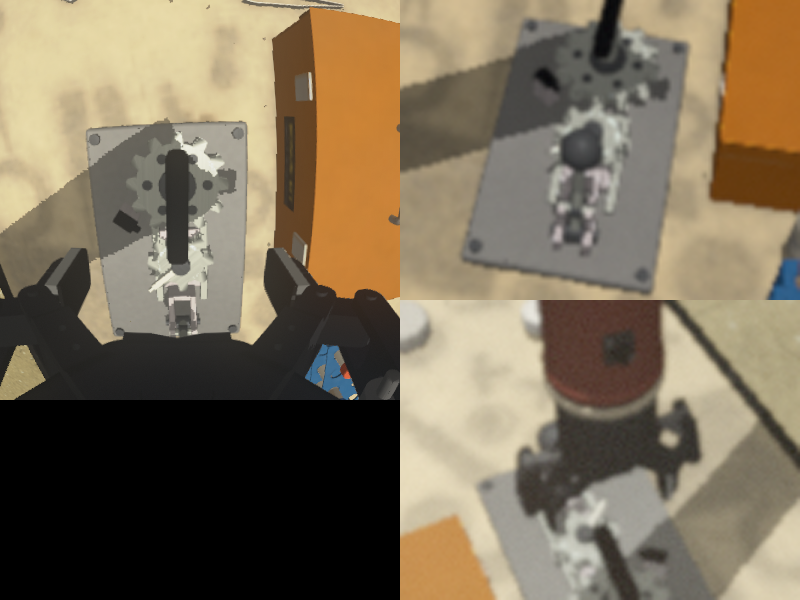

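```bash
python3 - <<'E'
from h import *
d=np.load("pics/w4.npz"); s=dict(tcp_pos=[.58684,.09808,.20469],tcp_rot=[-6.07e-4,.7579,.65237,-7.36e-4])
for uv in((318,151),(317,266)): print(wpix(d,s,*uv,.125))
for uv in((230,132),(387,125)): print("plate",wpix(d,s,*uv,.012))
print("axis hub",wpix(d,s,318,185,.042))
S=np.load("pics/sc4.npz"); b=world(S,270+(583-400)/3,180+148/3,z=.118); print("ball",b)
E
```

```text
[0.5953316  0.14215319 0.125     ]
[0.58208717 0.05840284 0.125     ]
plate [0.50570004 0.1627278  0.012     ]
plate [0.66776168 0.14509553 0.012     ]
axis hub [0.58903102 0.09945424 0.042     ]
ball [ 0.57408213 -0.04671849  0.118     ]
```

The bar's centre comes out at (0.5887, 0.1003), 85 mm long as expected. The ball's position gives a lever angle of about 0.3, so the teeth are resting tip to tip. I'll lower and grip the handle.

>>> carry_out --targets '[[[-1,2.2,1.6,0,0],[-1,0,0,18,0],[-1,0,0,18,0],[-1,0,0,18,0],[-1,0,0,18,0],[-1,0,0,18,0],[-1,0,0,2,0],[1,0,0,0,0],[1,0,0,0,0],[1,0,0,0,0],[1,0,0,0,0],[1,0,0,0,0],[1,0,0,0,0],[1,0,0,0,0]]]' --squeeze 25

```text
clock: 10.6
tcp_pos: [0.5875, 0.1009, 0.1139]
tcp_rot: [-0.001, 0.758, 0.653, -0.001]
wrist_force: [-10.4, -0.8, 10.2]
width: 0.186
```

```bash
cat >> h.py <<'E'
def ball(fn):
    S=snap("scene",fn); s=ctrl.sense()
    print(s["clock"],s["tcp_pos"],np.round(s["wrist_force"],1),np.round(s["moment"],2),"w",s["width"])
    cv2.imwrite(fn.replace('.png','c.png'),cv2.resize(S["color"][180:280,270:403,::-1],(798,600),interpolation=cv2.INTER_CUBIC)); return S,s
E
python3 -c "
from h import *
ball('pics/sc5.png')"
```

```text
10.65 [0.58751745 0.10086997 0.11389029] [-11.2  -0.4  10.5] [-0.17  2.3   0.05] w 0.18866994802816697
```

View pics/sc5c.png

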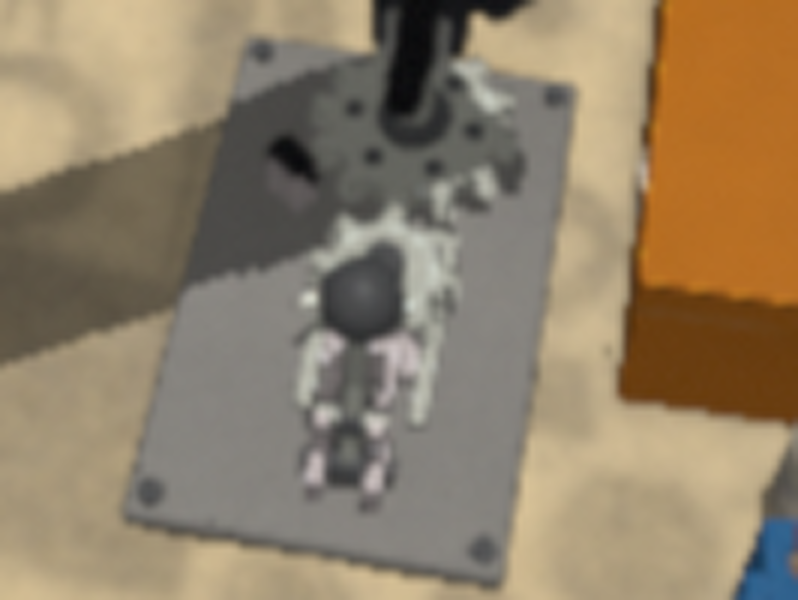

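Grip width is 16 mm, as expected, with a side force of about 11 N. I'll shift slightly to relieve it, then turn counterclockwise slowly.

>>> carry_out --targets '[[[1,0,-1.5,-0.7,0],[1,0,0,0,0],[1,0,0,0,-1],[1,0,0,0,-1],[1,0,0,0,-1],[1,0,0,0,-1],[1,0,0,0,-1],[1,0,0,0,-1],[1,0,0,0,-1],[1,0,0,0,-1],[1,0,0,0,0],[1,0,0,0,0],[1,0,0,0,0]]]'

```text
clock: 11.95
tcp_pos: [0.5872, 0.1009, 0.1141]
tcp_rot: [-0.0, 0.71, 0.704, -0.0]
wrist_force: [-6.1, 0.8, 4.4]
width: 0.184
```

```bash
cat >> h.py <<'E'
def track(fn):
    S,s=ball(fn); g=S["color"][205:245,315:350].max(2); m=(g<90).astype(np.uint8)
    z=S["z_map"][205:245,315:350]; pts=[]
    for v,u in zip(*np.nonzero(m)):
        p=world(S,315+u,205+v)
        if p[2]>.085 and p[1]<.03: pts.append((315+u,205+v,p[1],p[2]))
    pts=np.array(pts); print(len(pts),np.median(pts,0) if len(pts) else "", "yaw",np.degrees(2*np.arctan2(s["tcp_rot"][2],s["tcp_rot"][1])))
    if len(pts):
        u,v=(pts[:,:2].min(0)+pts[:,:2].max(0))/2; q=world(S,u,v,z=.112)
        print("ball px",u,v,"y",q[1],"lever",np.arcsin(np.clip((q[1]+.0765)/.0994/1,-1,1)))
E
python3 -c "
from h import *
track('pics/sc6.png')"
```

```text
12.0 [0.58719711 0.1008639  0.11412282] [-5.9  0.3  5.3] [ 0.12  1.31 -0.13] w 0.18618079085182304
148 [ 3.30000000e+02  2.30000000e+02 -5.66518238e-02  1.30817025e-01] yaw 89.51413178095774
ball px 329.5 230.0 y -0.04541851467132124 lever 0.31802477986236705
```

>>> carry_out --targets '[[[1,0,-0.7,-0.4,-1],[1,0,0,0,-1],[1,0,0,0,-1],[1,0,0,0,-1],[1,0,0,0,-1],[1,0,0,0,-1],[1,0,0,0,0],[1,0,0,0,0],[1,0,0,0,0]]]'

```text
clock: 12.9
tcp_pos: [0.587, 0.1008, 0.1143]
tcp_rot: [-0.0, 0.673, 0.74, 0.0]
wrist_force: [1.2, 3.5, -6.2]
width: 0.186
```

```bash
python3 -c "
from h import *
track('pics/sc7.png')"
```

```text
12.95 [0.5869329  0.1007835  0.11428737] [ 0.3  2.5 -6.4] [ 0.68 -0.07 -0.05] w 0.18518977717699947
134 [ 3.32000000e+02  2.22000000e+02 -2.66003525e-02  1.17348785e-01] yaw 95.45021516988159
ball px 327.5 219.0 y -0.01396567208358307 lever 0.6804179904978215
```

The ball moved to where home should be, so the lever has dropped. I'll turn 42° counterclockwise, then look.

>>> carry_out --targets '[[[1,0,0,0.4,0],[1,0,0,0,-3],[1,0,0,0,-3],[1,0,0,0,-3],[1,0,0,0,-3],[1,0,0,0,-3],[1,0,0,0,-3],[1,0,0,0,-3],[1,0,0,0,-3],[1,0,0,0,-3],[1,0,0,0,-3],[1,0,0,0,-3],[1,0,0,0,-3],[1,0,0,0,-3],[1,0,0,0,-3],[1,0,0,0,0],[1,0,0,0,0]]]'

```text
clock: 14.65
tcp_pos: [0.5864, 0.1004, 0.1142]
tcp_rot: [-0.0, 0.363, 0.932, -0.001]
wrist_force: [-4.8, 0.9, 0.9]
width: 0.183
```

```bash
python3 -c "
from h import *
track('pics/sc8.png'); s,d=wview('pics/w8.png'); np.savez('pics/s8',**{k:np.array(v) for k,v in s.items()})
a=cv2.imread('pics/sc8c.png')[0:600,150:550]; b=cv2.imread('pics/w8.png')
b=cv2.resize(b,(400,250)); cv2.imwrite('pics/m8.png',np.hstack([a,cv2.copyMakeBorder(b,0,350,0,0,cv2.BORDER_CONSTANT)]))"
```

```text
14.7 [0.58633661 0.10042306 0.11418064] [-4.5  1.6 -0.1] [ 0.22  1.13 -0.03] w 0.18767215115211297
134 [ 3.31500000e+02  2.23000000e+02 -2.69644527e-02  1.17000788e-01] yaw 137.4161702602801
ball px 329.5 219.5 y -0.015035402031717326 lever 0.6666492511981484
```

View pics/m8.png

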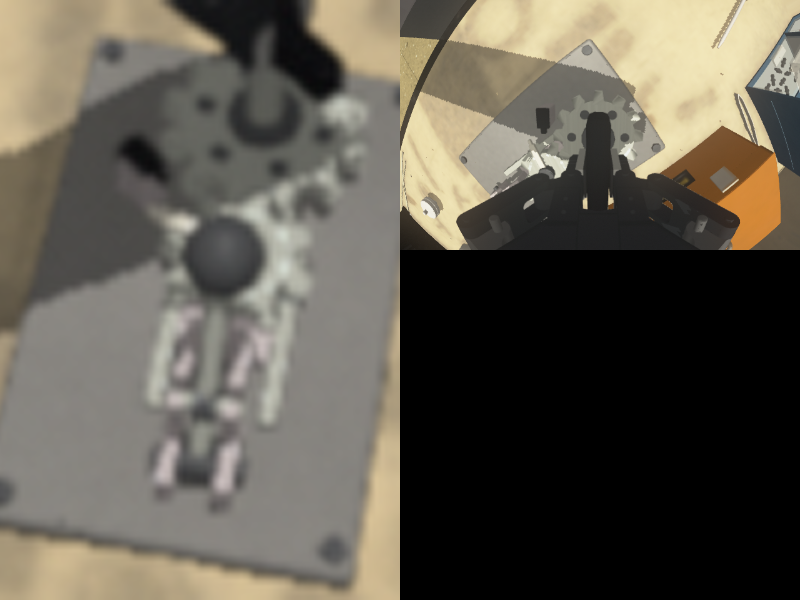

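The scene crop shows the ball at home at (225,257), the pointer near (175,217) and the index's black top at (145,157). I'll enlarge the wrist view around the pointer and index.

```bash
python3 -c "
from h import *
b=cv2.imread('pics/w8.png')[160:300,150:290]
cv2.imwrite('pics/c8.png',np.hstack([cv2.resize(b,(560,560),interpolation=cv2.INTER_CUBIC)]))"
```

```text
(no output)
```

View pics/c8.png

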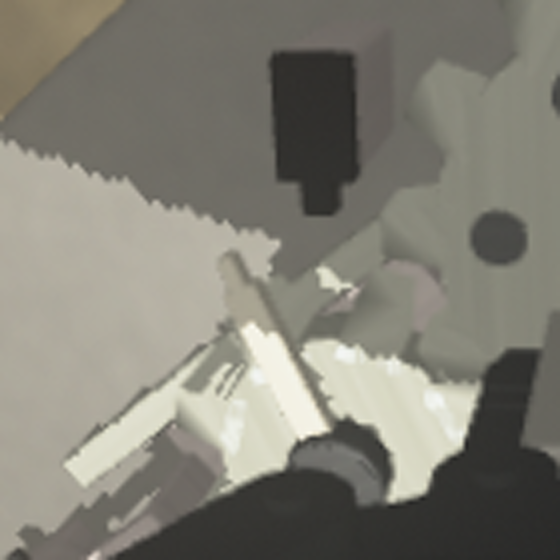

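The index tip is at crop (321,213) and its back edge at (315,52). The pointer tip is at (231,256), and the hub at about (343,462).

```bash
cat > m.py <<'E'
from h import *
def meas(fn,sf,x0,y0,tip,idx,back,k=4):
    d=np.load(fn); s=np.load(sf); f=lambda p:wpix(d,s,x0+p[0]/k,y0+p[1]/k,.044)[:2]
    t,i,b=f(tip),f(idx),f(back); print("tip",t,"idx",i,"back",b)
    a0=np.array([.5805,.0235]); u=(i-b)/np.linalg.norm(i-b); a1=i+u*.05; print("axis from idx",a1)
    for a in(a0,a1,(a0+a1)/2):
        g=lambda p:np.degrees(np.arctan2(*(p-a)[::-1]))%360
        print("r tip,idx",np.linalg.norm(t-a),np.linalg.norm(i-a),"ptr ccw of idx deg",g(t)-g(i),"handle",(g(t)-g(i))/1.5)
E
python3 -c "
from m import *
meas('pics/w8.npz','pics/s8.npz',150,160,(231,256),(321,213),(315,52))"
```

```text
tip [0.53851874 0.04162931] idx [0.54434594 0.05999379] back [0.52457389 0.07962014]
axis from idx [0.57983179 0.02476945]
r tip,idx 0.04572852771013572 0.051370349381735035 ptr ccw of idx deg 21.911175552555022 handle 14.607450368370015
r tip,idx 0.04462088654094441 0.050000000000000024 ptr ccw of idx deg 22.58772366730537 handle 15.058482444870245
r tip,idx 0.045172407289389455 0.05068473041263027 ptr ccw of idx deg 22.245604298579565 handle 14.83040286571971
```

>>> carry_out --targets '[[[1,0,0,0,-3],[1,0,0,0,-3],[1,0,0,0,-3],[1,0,0,0,-3],[1,0,0,0,-2.8],[1,0,0,0,0],[1,0,0,0,0],[1,0,0,0,0],[1,0,0,0,0]]]'

```text
clock: 15.65
tcp_pos: [0.5862, 0.1002, 0.1142]
tcp_rot: [-0.001, 0.24, 0.971, -0.001]
wrist_force: [-6.8, 1.2, 1.7]
width: 0.179
```

```bash
python3 -c "
from h import *
track('pics/sc9.png'); s,d=wview('pics/w9.png'); np.savez('pics/s9',**{k:np.array(v) for k,v in s.items()})
b=cv2.imread('pics/w9.png')[160:320,110:290]
cv2.imwrite('pics/c9.png',cv2.resize(b,(720,640),interpolation=cv2.INTER_CUBIC)[:600])"
```

```text
15.7 [0.58622427 0.10016166 0.114196  ] [-6.4  1.2  1.6] [ 0.09  1.32 -0.09] w 0.18764783468545193
133 [ 3.32000000e+02  2.23000000e+02 -2.71824901e-02  1.16438728e-01] yaw 152.20234633355454
ball px 332.0 222.5 y -0.023331884890783694 lever 0.5643781369273012
```

View pics/c9.png

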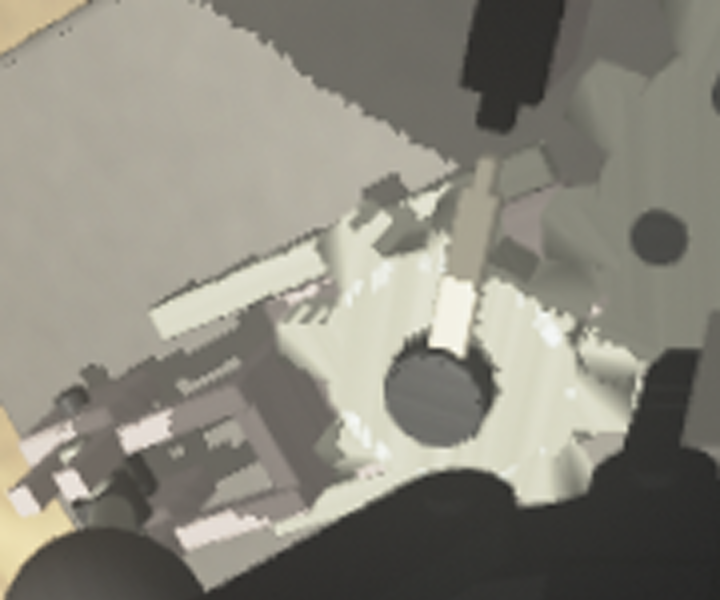

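The pointer, tip at (486,158), now points almost straight at the index tip at (497,128). I'll measure the offset.

```bash
python3 -c "
from m import *
meas('pics/w9.npz','pics/s9.npz',110,160,(486,158),(497,128),(518,0))"
```

```text
tip [0.54810599 0.05607937] idx [0.54459645 0.06054873] back [0.52795308 0.07484339]
axis from idx [0.5825267  0.02797119]
r tip,idx 0.04594330717874516 0.05159140278844965 ptr ccw of idx deg 0.7358859715564279 handle 0.49059064770428523
r tip,idx 0.04443934918016422 0.05000000000000001 ptr ccw of idx deg 1.4233307426518707 handle 0.9488871617679138
r tip,idx 0.045130885772297576 0.05074260198682806 ptr ccw of idx deg 1.071318194115264 handle 0.7142121294101761
```

>>> carry_out --targets '[[[0.3,0,0,0,0],[0,0,0,0,0],[-0.5,0,0,0,0],[-1,0,0,0,0],[-1,0,0,0,0],[-1,0,0,0,0],[-1,0,0,-20,0],[-1,0,0,-20,0],[-1,0,0,-20,0],[-1,0,0,-20,0],[-1,0,0,-20,0],[-1,0,0,-20,0],[-1,0,0,0,0],[-1,0,0,0,0],[-1,0,0,0,0]]]'

```text
clock: 17.25
tcp_pos: [0.5866, 0.1004, 0.2331]
tcp_rot: [-0.001, 0.24, 0.971, -0.0]
wrist_force: [-0.1, -0.6, 0.3]
width: 1.002
```

```bash
python3 -c "
from h import *
track('pics/sc10.png'); s,d=wview('pics/w10.png'); np.savez('pics/s10',**{k:np.array(v) for k,v in s.items()})
b=cv2.imread('pics/w10.png')[130:310,130:350]
cv2.imwrite('pics/c10.png',cv2.resize(b,None,fx=3.3333,fy=3.3333,interpolation=cv2.INTER_CUBIC)[:600,:800])"
```

```text
17.3 [0.58656364 0.10040643 0.23298473] [ 0.3  0.4 -0. ] [-0.01  0.06 -0.07] w 0.9949318700009371
140 [ 3.32000000e+02  2.22000000e+02 -2.67565718e-02  1.17436866e-01] yaw 152.2485733357
ball px 328.5 223.0 y -0.02549619320114027 lever 0.5388121135151513
```

View pics/c10.png

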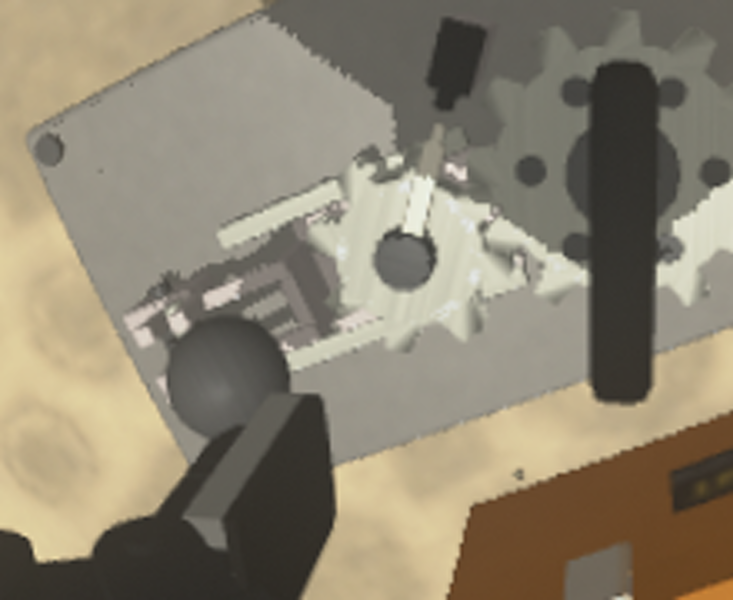

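After release the pointer, tip at (438,126), still lines up with the index tip at (447,105). The gears are meshed and the lever is home, with the gripper well clear above. One last measurement, then I hand in.

```bash
python3 -c "
from m import *
meas('pics/w10.npz','pics/s10.npz',130,130,(438,126),(447,105),(465,21),k=3.3333)
s=ctrl.sense(); print(s['wrist_force'],s['width'],s['clock']); print(ctrl.hand_in())"
```

```text
tip [0.54824462 0.05595356] idx [0.54385671 0.06174691] back [0.52383001 0.07944264]
axis from idx [0.58132527 0.0286394 ]
r tip,idx 0.045756345021971526 0.05296750901049835 ptr ccw of idx deg 1.0512038976515328 handle 0.7008025984343552
r tip,idx 0.04289979488323031 0.05000000000000003 ptr ccw of idx deg 1.9181209361634046 handle 1.278747290775603
r tip,idx 0.04427464422798539 0.051439331950432904 ptr ccw of idx deg 1.4625645780836862 handle 0.9750430520557908
[-0.21365503  0.01226779 -0.1639023 ] 1.0011187974775595 17.35
the job is handed in; nothing more can be done
None
```

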